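# Open the registered-parcel box and hold the lid up

### The job

Swing the flat steel hasp sideways, fully off the lid of the grey parcel box, then give the lid a tug by its handle, before touching the black release slide, to learn whether the inner catch is still holding it. If it is caught, push the slide fully across, away from the hasp, to free it; then raise the lid about half open (around 50 degrees) and finish still gripping its handle, holding the lid steady there for a colleague. Leave the carton, tape dispenser and flask where they are.

Things in the scene. Friction and masses are not known exactly. Their poses are not given: they have to be found in the camera images.
- strongbox: Fixed grey sheet-steel box, 260 (x) x 280 (y) x 106 mm high; origin at the centre of its underside. Own -x side is the front, facing the robot. Its flat top is a fixed deck over own x -130 to -45 mm, and the lid over own x -45 to +130 mm; both are at height 106 mm. The hasp pivot (own y +75) and the release slide (own y -60) stand on the deck.
- lid (a joint): Lid angle, rad: 0 shut, grows as the front edge rises, to 1.5. Lid 175 x 280 x 6 mm, about 0.5 kg, hinged along the far rim; turns freely, falls shut when let go. A hidden inner catch may hold it: caught, it rises only about 0.035 rad (5 mm at the handle), then stops dead; free, it keeps rising at 2 to 5 N. Under the hasp it rises under 0.015 rad.
- lid_hinge (a point): Point on the lid's hinge axis, mid-width, at own (130, 0, 103) mm of the box; the axis is the box's own y.
- pull: The lid's steel T-handle, fixed on the lid's top: a round bar of 14 mm diameter and 44 mm length along the box's own y, with flat ends, on a 10 mm thick central post. Origin at the foot of the post on the lid's top, 150 mm from the hinge and mid-width. It can be gripped over its two ends (closing along own y), so that the bar turns between the pads as the lid swings.
- pull_bar (a point): Centre of the T-handle's bar, 32 mm above the lid's top; shut, at own (-20, 0, 138) mm of the box.
- hasp (a joint): Hasp angle in rad about a vertical pivot: 0 points straight to the box's own +x, over the lid's catch plate; grows as it swings to own +y (anticlockwise from above). Limits -0.35 and 1.7. Clear of the lid past 1.25; at 1.57 it lies along the deck. Stays where it is left (about 1 N at the peg moves it).
- hasp_pivot (a point): The hasp's pivot, at own (-80, 75, 115) mm of the box.
- hasp_peg (a point): Point on the upright round steel grip peg of the hasp (12 mm diameter, 52 mm from the pivot), 137 mm above the box's foot. The peg rises from the flat hasp bar (18 mm wide, 6 mm thick, top at 118 mm, end 68 mm from the pivot) to its top at 152 mm.
- release (a joint): Travel of the release slide in m: 0 as found, grows towards the box's own -y to its stop at 0.022. Fully across, it has pulled the inner catch free. Needs about 3 N and stays where it is left; the catch does not re-engage by itself.
- release_tab (a point): Point on the release slide's upright black tab, 14 (x) x 12 (y) mm; this point is 132 mm above the box's foot; the tab stands from the deck to 141 mm. At own (-90, -60) mm of the box at travel 0.
- carton: Bystander: small cardboard carton 120 x 90 x 75 mm, origin at the centre of its underside.
- tape_gun: Bystander: packing-tape dispenser, roll 90 mm diameter with an arm out to 93 mm, 56 mm high, origin under the roll's centre.
- flask: Bystander: dark steel flask, 66 mm diameter, 160 mm high, origin at the centre of its underside.

How it is judged:
By the outcome, as a careful person would: the job done as asked, in the order asked, and still so for the second after the job is handed in, while the arm keeps its last pose, push and grip.
It also fails if it takes over 72 s, if anything falls off the work surface, if the arm or the gripper's body presses on something with over 40 N, if the wrist force passes 120 N, or if a joint passes its speed limit or range.

### The arm

A 7-joint arm with a two-finger parallel gripper is mounted at the origin on the work surface. World frame = base frame: x ahead of the robot, y to its left, z up, the work surface at z = 0. Lengths are in m, angles in rad, forces in N, time in s.
With the tool pointing down it reaches from about 0.4 to 0.85 m from the base axis. Payload 10.4 kg.
Tool frame: the origin (TCP) lies where the fingers leave the gripper's body, on its centre line; the fingertips stand 73 mm ahead of it and the grasp point (between the pads) lies 54 mm ahead of it; z points along the fingers, x is the direction in which the jaws open and shut, and the axes are right-handed (so a half turn about z gives the same grasp; the last joint's range is limited). The gripper opens to 85 mm and grips with 20 to 120 N. Pads are 22 mm wide; open, the fingers measure 114 mm over their backs; the gripper's body (76 mm by 85 mm) begins 54 mm behind the grasp point. The pads swing forward as they close: fully open they stand 13 mm farther back than shut.
Start: joints at [-0.023, 0.332, -0.065, 1.46, 0.022, 1.35, -0.088], TCP at [0.625, 0, 0.304] pointing down, gripper open.
Joint ranges: [-2.6, 2.6], [-0.5, 2.12], [-1.47, 1.34], [0.16, 2.42], [-1.27, 4.41], [0.06, 2.06], [-2.6, 2.6]. Speed limits (rad/s): [2.22, 2.22, 2.79, 2.79, 3.14, 3.14, 3.14].

### API

Orientations are given as a unit quaternion [w, x, y, z].
In Python, from bench import sensors, imaging, robot gives the robot as it stands.
- The arm moves only by the shell command python3 -m crank 'ROWS'. ROWS is a JSON object of lists of equal length, an entry for each row: "xyz": the shift along the tool's x, y, z in mm, a list of three; "turn": the turn, a rotation vector about the tool's x, y, z in rad, a list of three; "gripper": the gripper's target within -1 to 1 (fully open at 1, half-way at 0, shut at -1). A call has 1 to 20 rows; each row is the pose to reach, as a shift and turn from the pose measured when the call began, along the tool's axes at that moment; what a row does not reach only later rows make up. A row lasts 1/10 s, in which the tool goes at most 50 mm and 8.59 degrees, less where a joint would pass 70% of its speed; a pose out of reach is approached as far as the arm can. A call with a gripper value outside its range is refused whole. The fingers move at their own pace and stop on an object; the grip force is fixed at half the most. Time passes only in rows, so rows that repeat a pose let the fingers close. It gives the time, the measured TCP pose, the force and the opening at its end, in the units of the state.
- sensors.read_state(): the state, without advancing time (a new reading comes with each control period).
- imaging.grab_frame(name): name is "scene" or "side" or "wrist"; returns (picture, depth): 480x640x3 uint8, red, green, blue; 480x640 float32, m along the optical axis (not along the pixel's ray), 0 where there is no reading.
- imaging.camera_model(name): a dict with "vertical_fov" (degrees; the focal length in pixels is half the picture's height over the tangent of half this angle, whatever the lens; pixels are square), "cx", "cy" (the principal point, pixels), "origin" and "orientation" of the camera in the world. Camera axes: x right, y up, looking along -z (the intrinsics and any distortion apply to the point x, -y, -z); pixel columns grow to the right and rows downward; lengths in m; the calibration is good to about 2 mm. A picture is of the moment at which its call begins: read the wrist's pose just before it. camera_model takes no time and is no camera call; for the wrist camera it gives the pose at the moment of the call.
- robot.sign_off(): hands the job in, once; it reports no verdict.
The state is a dict: "t": time; "joints": joint angles; "joint_vel": joint speeds; "joint_efforts": joint torques, N m; "tcp_pos": TCP position; "ee_rot": TCP orientation; "contact_force": force on the tool from outside, world axes, zero at the start; "wrist_torque": the same for the moment, N m; "finger_gap": opening from 0.0 (shut) to 1.0 (fully open).
Only numpy, scipy, OpenCV 4.12 (cv2) and the standard library are available. Lean on these libraries where they do the work, as an engineer would, in place of code of your own. Each camera call takes 0.05 s, during which the arm holds its last target. There are 200 camera calls.

## Working session

There is one attempt and no reset: what is moved stays moved. The work goes in short steps, Python scripts to look and compute and a shell command to move; the robot and the scene stay as the last step left them, time stands still between calls to the robot, and variables do not carry over. Pictures are saved under pics/ and viewed, about 8 in all and at most 12, crops included, and the job is handed in when it is done.

```bash
ls; mkdir -p pics
cat > h.py <<'E'
import numpy as np, cv2
from bench import sensors, imaging, robot
from scipy.spatial.transform import Rotation as R
def cam(name):
    m=imaging.camera_model(name); f=240/np.tan(np.radians(m["vertical_fov"])/2)
    q=m["orientation"]; return m,f,R.from_quat([q[1],q[2],q[3],q[0]]),np.array(m["origin"])
def cloud(name,d,m=None):
    m,f,r,o=m or cam(name); v,u=np.mgrid[:480,:640]
    p=np.stack([(u-m["cx"])/f*d,-(v-m["cy"])/f*d,-d],-1)
    return r.apply(p.reshape(-1,3)).reshape(480,640,3)+o
def proj(name,P):
    m,f,r,o=cam(name); c=r.inv().apply(np.atleast_2d(P)-o)
    return np.c_[m["cx"]+f*c[:,0]/-c[:,2], m["cy"]-f*c[:,1]/-c[:,2]]
E
python3 - <<'E'
from h import *
print(sensors.read_state())
for n in("scene","side","wrist"):
    m=cam(n); print(m[0]); p,d=imaging.grab_frame(n); np.savez(n,p=p,d=d,P=cloud(n,d,m)); cv2.imwrite(f"pics/{n}0.png",p[:,:,::-1])
E
```

```text
pics
{'t': 0.0, 'joints': array([-0.02258241,  0.33290249, -0.064676  ,  1.46097878,  0.02155977,
        1.34994701, -0.08853035]), 'joint_vel': array([ 9.21419160e-04, -5.15711179e-04,  5.53765569e-05,  1.58649375e-04,
        2.17383737e-04,  4.85182285e-04, -1.14254225e-03]), 'joint_efforts': array([ 4.98105128e-04, -6.25449800e+01,  4.97091911e-02, -3.91610491e+01,
        1.63588714e-02,  9.83294769e-03, -6.01235030e-06]), 'tcp_pos': array([ 6.24701450e-01, -1.67997121e-05,  3.03078799e-01]), 'ee_rot': array([ 2.15060800e-05,  9.99999702e-01, -2.88474148e-05, -7.70767405e-04]), 'contact_force': array([-0.35209094, -0.29665603,  0.26832388]), 'wrist_torque': array([-0.01861051,  0.01164912, -0.01959442]), 'finger_gap': 0.9960893954958658}
{'vertical_fov': 53.004016079546176, 'cx': 320.7132374476839, 'cy': 237.465261123506, 'origin': array([ 1.48256946, -0.26164522,  0.82402255]), 'orientation': array([0.71406621, 0.35237063, 0.2563181 , 0.54794655])}
{'vertical_fov': 56.8753997941246, 'cx': 307.73921520836785, 'cy': 245.12624783998, 'origin': array([0.0744572 , 0.71153852, 0.90726176]), 'orientation': array([-0.28412023, -0.12989997,  0.38719198,  0.86745839])}
{'vertical_fov': 58.16725213438641, 'cx': 325.47598941813044, 'cy': 235.94296208262506, 'origin': array([0.62410012, 0.07944402, 0.3728275 ]), 'orientation': array([ 9.87490997e-01, -1.57669753e-01,  1.23958614e-03, -4.94009153e-04])}
```

View pics/scene0.png

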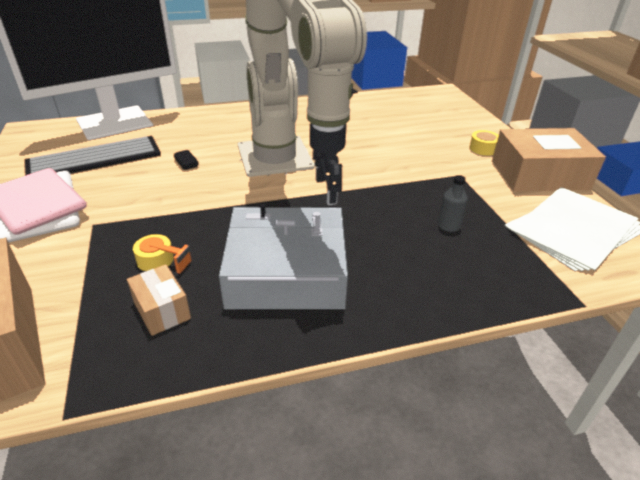

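View pics/side0.png

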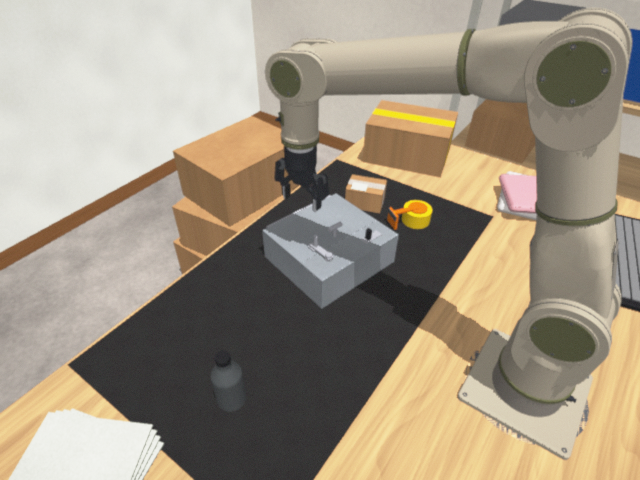

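The scene view has the box near (285,255) with the hasp peg at (317,222), the handle at (285,225) and the tab at (263,213). The flask, at (453,210), is clear to the robot's left. The tape dispenser and carton are to its right. I'll fit the box pose from depth.

Run:
```python
from h import *
for n in("scene","side"):
    P=np.load(n+".npz")["P"]; d=np.load(n+".npz")["d"]
    m=(d>0)&(abs(P[...,2]-.106)<.006)&(P[...,0]>.35)&(P[...,0]<1)&(abs(P[...,1])<.35)
    m=m.astype(np.uint8); k,l,s,c=cv2.connectedComponentsWithStats(m); i=1+s[1:,4].argmax()
    q=P[l==i]; print(n,len(q),np.median(q[:,2]),cv2.minAreaRect((q[:,:2]*1000).astype(np.float32)))
    # things above the top
    r=cv2.minAreaRect((q[:,:2]).astype(np.float32)); box=cv2.boxPoints(r); print(box)
    a=(d>0)&(P[...,2]>.122)&(P[...,2]<.158)
    a&=np.array([cv2.pointPolygonTest(box,(float(x),float(y)),False)>0 for x,y in P[...,:2].reshape(-1,2)]).reshape(480,640)
    k,l,s,c=cv2.connectedComponentsWithStats(a.astype(np.uint8))
    for i in range(1,k):
        if s[i,4]>8: print(c[i],s[i,4],np.median(P[l==i],0),P[l==i].min(0),P[l==i].max(0))
im=np.load("wrist.npz")["p"]
```

```text
scene 8171 0.10554980869858854 ((599.0029907226562, -89.47486877441406), (280.048828125, 273.7528076171875), 75.78038024902344)
[[ 0.43192473 -0.19158682]
 [ 0.6972901  -0.25883135]
 [ 0.7660812   0.01263708]
 [ 0.5007158   0.07988161]]
[262.02272727 207.90909091] 44 [ 0.49700647 -0.12480863  0.13662548] [ 0.4854018  -0.13028117  0.12239493] [ 0.50196159 -0.1184473   0.14241923]
[316.95454545 220.37878788] 66 [ 0.58891076 -0.00798431  0.13774829] [ 0.53013883 -0.01355566  0.1221505 ] [0.59579688 0.00952209 0.15370757]
[285.05511811 222.97637795] 127 [ 0.57841765 -0.08382012  0.14023422] [ 0.56510699 -0.10541292  0.12240209] [ 0.58617053 -0.06137754  0.14685617]
side 5875 0.10660678647557986 ((595.8837890625, -88.40248107910156), (286.7433776855469, 271.09368896484375), 75.92382049560547)
[[ 0.42953736 -0.19450262]
 [ 0.6924909  -0.2604358 ]
 [ 0.7622302   0.0176976 ]
 [ 0.4992767   0.08363077]]
[334.39534884 227.18604651] 86 [ 0.57159457 -0.07779428  0.14192788] [ 0.56195343 -0.1014627   0.12471791] [ 0.58455257 -0.05687064  0.1484528 ]
[368.23404255 232.31914894] 47 [ 0.48918436 -0.1187387   0.13631069] [ 0.48222274 -0.1279052   0.12285251] [ 0.49842163 -0.11355475  0.14502563]
[315.01851852 240.31481481] 54 [ 0.58261056 -0.00291241  0.1414413 ] [ 0.57634795 -0.00919645  0.12305674] [0.59071021 0.00191805 0.15512659]
[327.95 254.8 ] 20 [0.53377947 0.00809788 0.12311585] [ 0.52546894 -0.00167127  0.12201527] [0.54202136 0.01565617 0.12558075]
```

View pics/wrist0.png

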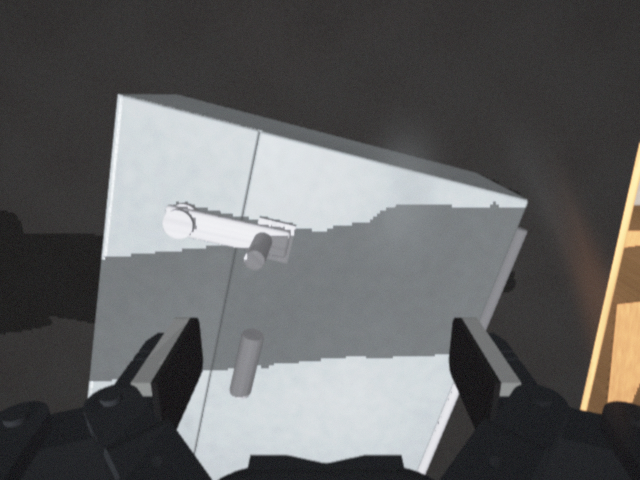

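The wrist view shows the hasp bar, with its pivot at (180,222) and peg at (256,252). The handle bar is at (247,362). A small offset remains between cameras, so I'll refine the pose using the peg and handle tops seen from above.

Run:
```python
from h import *
z=np.load("wrist.npz"); P=z["P"]; d=z["d"]
a=(d>0)&(P[...,2]>.125)&(P[...,2]<.16)&(P[...,0]>.45)&(P[...,0]<.7)
a[300:, :205]=0
k,l,s,c=cv2.connectedComponentsWithStats(a.astype(np.uint8))
for i in range(1,k):
    if s[i,4]>15:
        q=P[l==i]; t=q[q[:,2]>q[:,2].max()-.006]; print(c[i],s[i],q.max(0),t.mean(0),t.min(0),t.max(0))
m=(d>0)&(abs(P[...,2]-.106)<.003); print(np.median(P[m][:,2]))
print("deck",P[150,180],P[100,122],P[203,522])
th=np.radians(-14.2); rx=np.array([np.cos(th),np.sin(th)]); ry=np.array([-rx[1],rx[0]])
C=np.array([.5947,-.0855])
for n,o in dict(peg=(-28,75,152),piv=(-80,75,118),bar=(-20,0,145),c1=(-130,140,106),c2=(130,140,106),tab=(-90,-60,141)).items():
    w=np.r_[C+rx*o[0]/1e3+ry*o[1]/1e3,o[2]/1e3]; print(n,w.round(4),[proj(x,w)[0].round() for x in("wrist","scene","side")])
```

```text
[257.03863988 252.27202473] [244 235  27  35 647] [ 5.89932790e-01 -4.60116019e-04  1.52871136e-01] [ 0.58436552 -0.00606067  0.15109504] [ 0.57845723 -0.01261476  0.1471345 ] [ 5.89871992e-01 -4.78741566e-04  1.52871136e-01]
[246.05477622 362.57114228] [ 230  328   34   70 1497] [ 0.58473177 -0.05947568  0.14595574] [ 0.57338398 -0.08088489  0.14310337] [ 0.56203194 -0.10465929  0.13999385] [ 0.58430207 -0.05947568  0.14595574]
0.1054239658319473
deck [0.53423297 0.04725406 0.1051804 ] [0.50290992 0.07654061 0.10505141] [0.74830021 0.01377486 0.10542333]
peg [ 0.586  -0.0059  0.152 ] [array([257., 258.]), array([318., 216.]), array([315., 236.])]
piv [0.5355 0.0068 0.118 ] [array([182., 219.]), array([317., 215.]), array([327., 256.])]
bar [ 0.5753 -0.0806  0.145 ] [array([248., 367.]), array([286., 220.]), array([334., 225.])]
c1 [0.503  0.0821 0.106 ] [array([120.,  90.]), array([341., 207.]), array([321., 281.])]
c2 [0.7551 0.0183 0.106 ] [array([534., 196.]), array([348., 275.]), array([261., 230.])]
tab [ 0.4927 -0.1216  0.141 ] [array([127., 417.]), array([263., 205.]), array([368., 230.])]
```

```bash
python3 -m crank '{"xyz":[[-20,3,20],[-39,6,50],[-39.5,6,80],[-39.5,6,106],[-39.5,6,106],[-39.5,6,106],[-39.5,6,106],[-39.5,6,106],[-39.5,6,106],[-39.5,6,106]],"turn":[[0,0,0],[0,0,0],[0,0,0],[0,0,0],[0,0,0],[0,0,0],[0,0,0],[0,0,0],[0,0,0],[0,0,0]],"gripper":[0.3,0.3,0.3,0.3,0.3,0.3,-1,-1,-1,-1]}'
```

```text
t: 1.15
tcp_pos: [0.5853, -0.0059, 0.1985]
ee_rot: [-0.0, 1.0, 0.0, -0.0]
contact_force: [-2.0, 0.2, 5.3]
finger_gap: 0.115
```

```bash
python3 -m crank '{"xyz":[[0.8,-5,0],[1.6,-10,0],[1.4,-15.5,0],[1,-20.6,0],[-0.2,-25.6,0],[-1.6,-30.7,0],[-3.8,-35.4,0],[-6.2,-40,0],[-9.2,-44.2,0],[-12.4,-48.3,0],[-16.2,-52,0],[-20.3,-55.1,0],[-24.7,-57.8,0],[-29.3,-60.2,0],[-33.5,-61.8,0],[-37.7,-63.1,0],[-37.7,-63.1,0],[-37.7,-63.1,0]],"turn":[[0,0,0],[0,0,0],[0,0,0],[0,0,0],[0,0,0],[0,0,0],[0,0,0],[0,0,0],[0,0,0],[0,0,0],[0,0,0],[0,0,0],[0,0,0],[0,0,0],[0,0,0],[0,0,0],[0,0,0],[0,0,0]],"gripper":[-1,-1,-1,-1,-1,-1,-1,-1,-1,-1,-1,-1,-1,-1,-1,-1,-1,-1]}'
python3 - <<'E'
from h import *
p,d=imaging.grab_frame("scene"); cv2.imwrite("pics/s1.png",cv2.resize(p[170:320,200:400,::-1],None,fx=4,fy=4))
E
```

```text
t: 2.95
tcp_pos: [0.5483, 0.0636, 0.199]
ee_rot: [-0.004, 1.0, 0.003, 0.002]
contact_force: [7.6, 18.7, -5.0]
finger_gap: 0.117
```

View pics/s1.png

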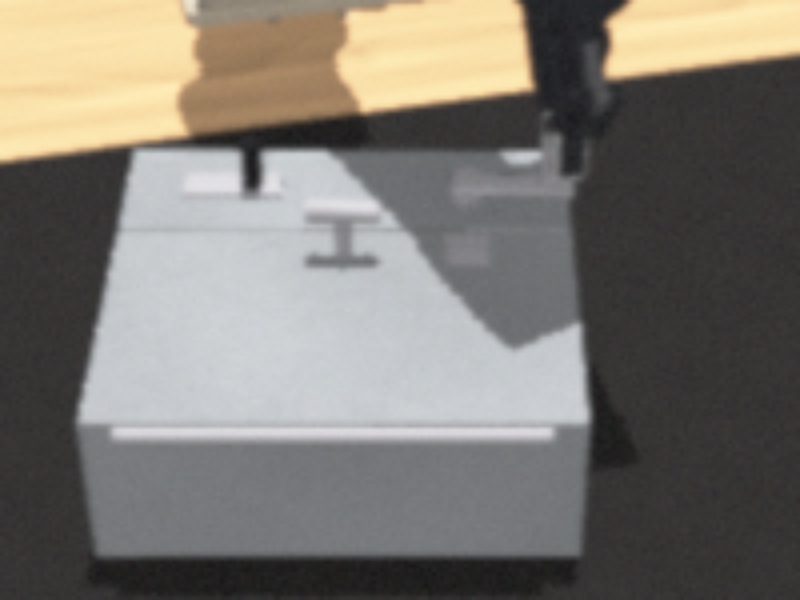

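```bash
python3 -m crank '{"xyz":[[0,0,0],[0,0,0],[0,0,-30],[0,0,-60],[3,18,-80],[6,36,-80],[9,54,-80],[12,72,-80],[15,90,-80],[18,108,-80],[21,126,-80],[25,140,-80],[26,145,-80],[26,145,-80],[26,145,-80]],"turn":[[0,0,0],[0,0,0],[0,0,0],[0,0,-0.14],[0,0,-0.28],[0,0,-0.42],[0,0,-0.56],[0,0,-0.7],[0,0,-0.84],[0,0,-0.98],[0,0,-1.12],[0,0,-1.26],[0,0,-1.323],[0,0,-1.323],[0,0,-1.323]],"gripper":[0.4,0.4,0.4,0.4,0.7,1,1,1,1,1,1,1,1,1,1]}'
python3 - <<'E'
from h import *
s=sensors.read_state(); q=s["ee_rot"]; print(R.from_quat([q[1],q[2],q[3],q[0]]).as_matrix().round(3),s["contact_force"])
m=cam("wrist"); p,d=imaging.grab_frame("wrist"); P=cloud("wrist",d,m); cv2.imwrite("pics/w1.png",p[:,:,::-1]); np.savez("w1",p=p,d=d,P=P)
a=(d>0)&(P[...,2]>.125)&(P[...,2]<.16)
k,l,st,c=cv2.connectedComponentsWithStats(a.astype(np.uint8))
for i in range(1,k):
    if st[i,4]>50:
        q=P[l==i]; t=q[q[:,2]>q[:,2].max()-.006]; print(c[i].round(),st[i],t.mean(0),t.min(0),t.max(0))
E
```

```text
t: 4.5
tcp_pos: [0.5748, -0.0817, 0.2781]
ee_rot: [-0.002, 0.788, 0.616, 0.003]
contact_force: [-0.4, 0.8, -0.3]
finger_gap: 1.001
[[ 0.242  0.97   0.003]
 [ 0.97  -0.242  0.007]
 [ 0.008  0.001 -1.   ]] [-0.37189055  0.81198776 -0.28692772]
[197. 114.] [180  98  34  32 989] [ 0.49012681 -0.12301244  0.14010803] [ 0.48246656 -0.13038535  0.13642559] [ 0.49772051 -0.11652165  0.14241556]
[589. 141.] [ 560  127   57   31 1322] [0.54711029 0.05348035 0.1511624 ] [0.54167371 0.0478789  0.14782443] [0.55350146 0.05996722 0.15381959]
[322. 254.] [ 279  238   87   30 2263] [ 0.57148541 -0.08271607  0.14312366] [ 0.56089103 -0.10498088  0.13983519] [ 0.58347915 -0.06072224  0.14580756]
```

View pics/w1.png

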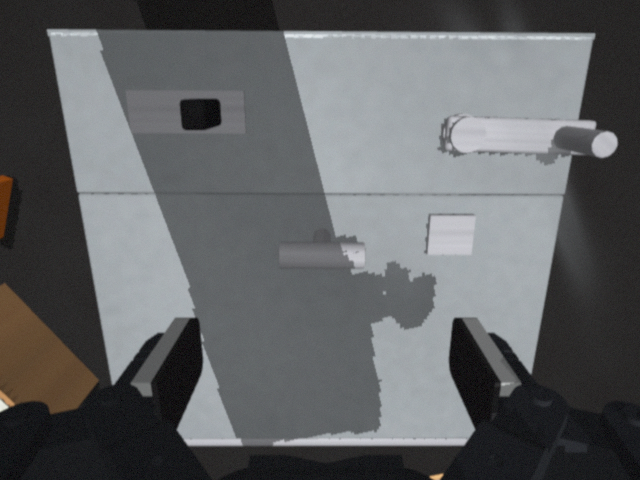

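The hasp now lies along the deck, from its pivot at (463,133) to the peg at (600,142). The handle at (322,254) is level in the picture and centred between the pads. Next I grip it and tug.

```bash
python3 -m crank '{"xyz":[[0,-2,25],[0,-2,50],[0,-2,75],[0,-2,88],[0,-2,88],[0,-2,88],[0,-2,88],[0,-2,88],[0,-2,88],[0,-2,88]],"turn":[[0,0,0],[0,0,0],[0,0,0],[0,0,0],[0,0,0],[0,0,0],[0,0,0],[0,0,0],[0,0,0],[0,0,0]],"gripper":[1,1,1,1,1,-1,-1,-1,-1,-1]}'
```

```text
t: 5.55
tcp_pos: [0.5734, -0.0825, 0.1921]
ee_rot: [-0.0, 0.788, 0.615, 0.003]
contact_force: [-5.5, -5.6, 10.5]
finger_gap: 0.498
```

```bash
python3 -m crank '{"xyz":[[0,0.5,-2],[0,1,-4],[0,1.5,-6],[0,2,-8],[0,2,-10],[0,2,-10],[0,2,-10]],"turn":[[0,0,0],[0,0,0],[0,0,0],[0,0,0],[0,0,0],[0,0,0],[0,0,0]],"gripper":[-1,-1,-1,-1,-1,-1,-1]}'
```

```text
t: 6.25
tcp_pos: [0.5758, -0.0832, 0.2022]
ee_rot: [0.0, 0.788, 0.615, 0.004]
contact_force: [5.2, -2.4, -7.2]
finger_gap: 0.498
```

```bash
python3 -m crank '{"xyz":[[0,1,-3],[0,1,-6],[0,2,-9],[0,2,-9],[0,2,-9]],"turn":[[0,0,0],[0,0,0],[0,0,0],[0,0,0],[0,0,0]],"gripper":[-1,-1,-1,-1,-1]}'
python3 - <<'E'
from h import *
p,d=imaging.grab_frame("scene"); cv2.imwrite("pics/s2.png",cv2.resize(p[150:320,180:400,::-1],None,fx=3.5,fy=3.5))
P=cloud("scene",d); th=np.radians(-14.2); c,s=np.cos(th),np.sin(th)
Q=P[...,:2]-[.5947,-.0855]; X=Q[...,0]*c+Q[...,1]*s; Y=-Q[...,0]*s+Q[...,1]*c
for a in range(-120,131,20):
    m=(abs(X*1e3-a)<8)&(abs(Y)>.05)&(abs(Y)<.13)&(P[...,2]>.09)&(P[...,2]<.2)&(d>0); print(a,m.sum(),np.median(P[m][:,2]).round(4))
E
```

```text
t: 6.75
tcp_pos: [0.5785, -0.084, 0.2115]
ee_rot: [0.001, 0.788, 0.615, 0.005]
contact_force: [6.7, -1.6, -8.5]
finger_gap: 0.497
-120 181 0.1056
-100 119 0.1065
-80 364 0.1093
-60 2 0.1189
-40 179 0.1271
-20 309 0.1254
0 340 0.1223
20 342 0.1199
40 347 0.117
60 356 0.1146
80 369 0.1121
100 397 0.1095
120 425 0.1068
```

View pics/s2.png

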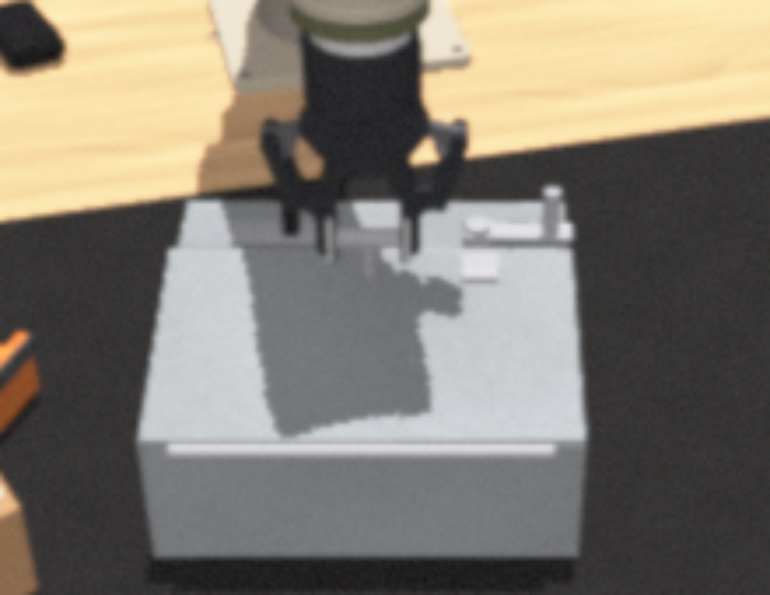

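The lid follows freely to about 0.13 rad, well past the 0.035 stop, at about 8 N including bias. The depth profile confirms the lid itself is tilted. So it isn't caught, and the slide stays untouched. I'm raising the lid to about 50°.

```bash
python3 -m crank '{"xyz":[[0,2,-5],[0,4,-10],[0,7.5,-17],[0,11,-23.5],[0,15.3,-30.3],[0,19.7,-36.5],[0,24.4,-42.7],[0,29.3,-48.5],[0,34.6,-54.2],[0,40.2,-59.5],[0,46,-64.6],[0,52,-69.3],[0,58.3,-73.8],[0,64.8,-77.9],[0,70,-80.8],[0,74.6,-83.3],[0,74.6,-83.3],[0,74.6,-83.3]],"turn":[[0,0,0],[0,0,0],[0,0,0],[0,0,0],[0,0,0],[0,0,0],[0,0,0],[0,0,0],[0,0,0],[0,0,0],[0,0,0],[0,0,0],[0,0,0],[0,0,0],[0,0,0],[0,0,0],[0,0,0],[0,0,0]],"gripper":[-1,-1,-1,-1,-1,-1,-1,-1,-1,-1,-1,-1,-1,-1,-1,-1,-1,-1]}'
python3 - <<'E'
from h import *
p,d=imaging.grab_frame("side"); cv2.imwrite("pics/d3.png",p[:,:,::-1])
p,d=imaging.grab_frame("scene")
P=cloud("scene",d); th=np.radians(-14.2); c,s=np.cos(th),np.sin(th)
Q=P[...,:2]-[.5947,-.0855]; X=Q[...,0]*c+Q[...,1]*s; Y=-Q[...,0]*s+Q[...,1]*c
m=(X>0.02)&(X<.125)&(abs(Y)>.07)&(abs(Y)<.13)&(P[...,2]>.11)&(P[...,2]<.25)&(d>0)
k=np.polyfit(X[m],P[m][:,2],1); r=P[m][:,2]-np.polyval(k,X[m]); print(m.sum(),k,np.degrees(np.arctan(-k[0])),r.std())
print(sensors.read_state()["wrist_torque"])
E
```

```text
t: 8.6
tcp_pos: [0.6502, -0.1023, 0.2954]
ee_rot: [0.001, 0.788, 0.615, 0.005]
contact_force: [-0.9, 3.3, -4.7]
finger_gap: 0.494
3897 [-1.12247942  0.25238135] 48.30263736822258 0.0030558411969123078
[ 0.70479044  0.7086539  -0.26118908]
```

View pics/d3.png

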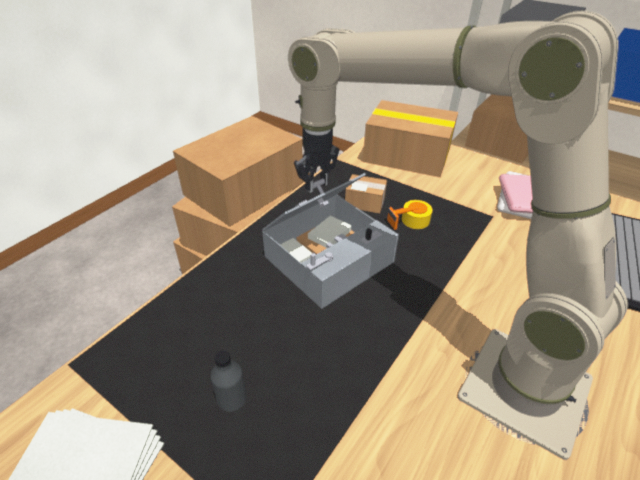

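The lid stands half open with the handle in the jaws at (318,190), and the contents are visible. The hasp lies along the deck at (320,260). The slide, carton, dispenser and flask are where they were. One stillness check, then I hand in.

Run:
```python
from h import *
for i in range(10): imaging.grab_frame("side")
s=sensors.read_state(); print(s["t"],s["tcp_pos"],abs(s["joint_vel"]).max(),s["finger_gap"],s["contact_force"])
robot.sign_off()
```

```text
9.2 [ 0.65018476 -0.10230313  0.29539249] 0.0014831644180655188 0.4962625730377778 [-1.73799522  3.36219499 -4.12885177]
the job is handed in; nothing more can be done
```

The lid is half open, at about 48–50°, with the gripper still holding its handle. I handed the job in at 9.2 s.

- **Hasp:** I swung it by its peg to lie along the deck, clear of the lid, and pictures confirmed this. The arm was about 6 mm off its planned path at the end of the swing, with about 19 N of side force that went away once I let go.
- **Tug:** The lid rose freely to about 0.13 rad, well past the 0.035 rad where a caught lid stops. The pull read 7–8 N against your 2–5 N for a free lid; I put the extra down to grip preload. Depth readings confirmed that the lid itself had tilted. The catch was not holding, so I left the black slide untouched.
- **Final hold:** A fit to the depth image gave a lid angle of 48°, and I had aimed the gripper for 50°. Over a further 0.6 s the gripper stayed still, with the bar still in the jaws and about 5 N of force.
- **Other items:** In the last side picture, the carton, tape dispenser and flask were where they started.

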